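# Clear the trimming fixture and lock copper collars on its mandrel

## Robot

A 6-joint arm with a two-finger parallel gripper is mounted at the origin on the work surface. World frame = base frame: x ahead of the robot, y to its left, z up, the work surface at z = 0. Lengths are in m, angles in rad, forces in N, time in s.
With the tool pointing down it reaches from about 0.2 to 0.875 m from the base axis. Payload 3.4 kg.
Tool frame: the origin (TCP) lies between the finger pads; the fingertips stand 14 mm ahead of it and the grasp point (between the pads) lies 5 mm behind it; z points along the fingers, y is the line along which they close (so a half turn about z gives the same grasp; the last joint's range is limited). The gripper opens to 94 mm and grips with 3 to 60 N. Pads are 16 mm wide; open, the fingers measure 119 mm over their backs; the gripper's body (75 mm by 177 mm) begins 78 mm behind the grasp point.
Start: joints at [-1.379, 0.276, 1.505, -0, 1.361, -0.121], TCP at [0.177, -0.547, 0.219] pointing down, gripper open.
Joint ranges: [-2.89, 2.89], [-0.75, 2.08], [0.22, 2.7], [-1.18, 4.32], [0.11, 2.71], [-2.7, 2.7]. Speed limits (rad/s): [2.57, 2.57, 3.14, 3.14, 3.14, 3.14].

## Interface

Orientations are given as a unit quaternion [w, x, y, z].
In Python, from station import arm gives the robot as it stands.
- The arm moves only by the tool play_rows, never from a script. Its arguments are lists of equal length, an entry for each row: "translation": the shift along the world's x, y, z in mm, a list of three; "twist": the turn, a rotation vector about the world's x, y, z in degrees, a list of three. In form: {"translation": [[tx, ty, tz], ...], "twist": [[ax, ay, az], ...]}. A call has 1 to 20 rows; each row is the pose to reach, as a shift and turn from the pose commanded when the call began; what a row does not reach only later rows make up. A row lasts 1/10 s, in which the tool goes at most 50 mm and 8.59 degrees, less where a joint would pass 70% of its speed; a pose out of reach is approached as far as the arm can. A call with a gripper value outside its range is refused whole. "grip" is the finger opening in mm, from 0 to 94, set as the call begins (left out, the last holds). The fingers move at their own pace and stop on an object; "grip_force" is the grip in N (left out, the last holds). Time passes only in rows, so rows that repeat a pose let the fingers close. It gives the time, the measured TCP pose, the force, the opening and the grip force at its end, in the units of the state.
- arm.read_state(): the state, without advancing time (a new reading comes with each control period).
- arm.grab_frame(name): name is "scene" or "top"; returns a dict with "color" (420x560x3 uint8, red, green, blue), "camera_matrix" (3x3 intrinsics, pixels), "k1" (the pictures are not rectified: a ray, as slopes to the right and down, at radius r is drawn at 1 + k1 r^2 times it, then the intrinsics apply), "extrinsics" (4x4, takes a point from world to camera coordinates). Camera axes: x right, y up, looking along -z (the intrinsics and any distortion apply to the point x, -y, -z); pixel columns grow to the right and rows downward; lengths in m; the calibration is good to about 2 mm. A picture is of the moment at which its call begins. There is no depth.
- arm.finish_job(): hands the job in; it is judged then, once.
Trained networks look in a picture, given as the dict that the camera call returned (one of the last four; its "shot" number tells which), for a name from the list of things; names that differ only in an ending like _2 or _b are one class to them, and where a whole thing is asked for, a point or a joint stands for the part that bears it (a point fixed in the world has none). Each returns a list of dicts, best first, with "p" (0 to 1); they miss things now and then, are a little off and sometimes report something else, mostly with a low value. They report only what shows in the picture. A call takes as long as a camera call. They do not tell look-alikes from the thing itself.
- arm.cut_out(picture, label): "mask" (420x560 bool, what is visible of it) and "box" ([left, top, right, bottom] in pixels, round what is visible of it).
The state is a dict: "clock": time; "joint_positions": joint angles; "joint_velocities": joint speeds; "tau": joint torques, N m; "tcp_pos": TCP position; "orientation": TCP orientation; "ft_force": force on the tool from outside, world axes, zero at the start; "wrist_torque": the same for the moment, N m; "grip_width": finger opening in m; "grip_force": force on a finger pad.
Only numpy, scipy, OpenCV 4.12 (cv2) and the standard library are available. Lean on these libraries where they do the work, as an engineer would, in place of code of your own. Each camera call takes 0.05 s, during which the arm holds its last target. There are 200 camera calls.

## Task

Pick up the scraper block and wipe every metal offcut off the raised plate over its open edge into the yellow catch tray, without touching the offcuts with the fingers. Then slide every copper collar standing on the table down over the upright mandrel until it sits fully home (two of them stack), and after that lock them in: put the T-head of the red-handled key down through the slot in the mandrel's top until its disc lies flat, then give it a quarter turn, either way, so that it stands square across the slot. Finish with the scraper standing back on its rubber mat, and leave the hammer, the brush and the sealant bottle where they are.

Things in the scene. Friction and masses are not known exactly. Their poses are not given: they have to be found in the camera images.
- fixture: Fixed fixture; place and yaw vary. Steel plate 240 mm (x) by 270 mm (y from -120 to +150 mm), top 60 mm above the table; blue curbs 8 mm high, 8 mm wide on both long edges (inner faces at x = -112, +112). The open edge is at y = -120; the catch tray adjoins it there. The mandrel stands at x = 0, y = +110 mm. Origin: on the table, under x = y = 0; z up.
- tray (a point): Centre of the yellow floor of the catch tray, 4 mm above the table; axes as the fixture. Inside 228 mm (x) by 134 mm (y), blue outer walls as high as the plate. No wall on the plate side (+y): things pushed over the plate edge drop 56 mm to the floor.
- post_base (a point): Axis of the mandrel at the plate's surface; axes as the fixture's. The mandrel is a hollow aluminium octagon, 42 mm across flats (45.5 mm over the corners), 64 mm high.
- post_top (a point): Centre of the mandrel's flat top, 124 mm above the table; axes as the fixture's. The top is a cap 8 mm thick with a slot right through, 32 mm long along the fixture's x and 13 mm wide along its y. Below the cap the mandrel is hollow (34 mm across flats), so a T-head under the cap can turn freely.
- scraper: Scraper block, 0.35 kg, upright. Steel foot 80 mm long (x), 44 mm wide (y), 14 mm high; above it a wooden grip rib 70 mm long (x), 20 mm thick (y), from 14 to 60 mm height. The long sides of the foot wipe. Origin: centre of the underside of the foot; z up.
- mat: Fixed black rubber mat, 140 mm (x) x 120 mm (y), 3 mm thick, the scraper's place. Origin: centre of its underside.
- rest: Fixed open wooden box 56 x 56 mm, 30 mm high, walls 6 mm, in which the T-key hangs by its disc. Origin: centre of its underside.
- key: T-key, 0.2 kg: brass disc 64 mm wide, 8 mm thick; on it a red grip bar 54 mm (x) by 16 mm (y), from 8 to 44 mm above the disc underside. Below: stem 8 mm thick, 12 mm long, then the T-head, a bar 26 mm (x, parallel to the grip bar) by 8 mm, 9 mm high, bottom 21 mm below the disc. In the mandrel it has 4 mm of play up and down. Origin: centre of the disc underside; z up.
- collar_a: Loose octagonal copper collar (tube open at both ends), 60 mm across the outer flats, 52 mm across the inner flats, 30 mm high, 0.12 kg, standing on the table. Its flats face its x, y and the diagonals. Origin: centre of its underside; z up. One or two collars are present.
- collar_b: Loose octagonal copper collar (tube open at both ends), 60 mm across the outer flats, 52 mm across the inner flats, 30 mm high, 0.12 kg, standing on the table. Its flats face its x, y and the diagonals. Origin: centre of its underside; z up. One or two collars are present.
- chip1: Loose copper offcut, 40 g, lying on the plate: an L: a bar 58 x 20 mm along the body's x, with a 16 x 18 mm foot to +y at its -x end, 8 mm thick all over. Origin: middle of the bar's underside. Four to six offcuts are present.
- chip2: Loose brass offcut, 40 g, lying on the plate: a bar 58 x 20 x 8 mm along x, its last 6 mm at +x bent up to 18 mm high. Origin: middle of the bar's underside. Four to six offcuts are present.
- chip3: Loose copper offcut, 40 g, lying on the plate: a flat bar 58 x 20 x 8 mm along x. Origin: middle of the bar's underside. Four to six offcuts are present.
- chip4: Loose brass offcut, 40 g, lying on the plate: an L: a bar 58 x 20 mm along the body's x, with a 16 x 18 mm foot to +y at its -x end, 8 mm thick all over. Origin: middle of the bar's underside. Four to six offcuts are present.
- chip5: Loose copper offcut, 40 g, lying on the plate: a bar 58 x 20 x 8 mm along x, its last 6 mm at +x bent up to 18 mm high. Origin: middle of the bar's underside. Four to six offcuts are present.
- chip6: Loose brass offcut, 40 g, lying on the plate: a flat bar 58 x 20 x 8 mm along x. Origin: middle of the bar's underside. Four to six offcuts are present.
- hammer: Bystander: hammer lying on the table; leave it alone.
- brush: Bystander: bench brush lying on the table; leave it alone.
- sealant: Bystander: white sealant bottle with a red cap, 52 mm thick, 170 mm high; leave it alone.
Things that resemble listed ones, but are neither listed nor needed, are in the scene too. Of the things shaped like the key, the brass one is meant. What is shaped like the scraper but blue is not meant.

How it is judged:
On the way, in this order (a step that is already met when the one before it is completed fails the run):
1. the scraper block has been brought down onto the plate (y of scraper in the frame of fixture between -0.16 and 0.15 m and x of scraper in the frame of fixture between -0.12 and 0.12 m and z of scraper in the frame of fixture below 0.068 m), for 0.1 s.
2. every offcut lies in the catch tray (y of chip1 in the frame of fixture between -0.26 and -0.11 m and x of chip1 in the frame of fixture between -0.117 and 0.117 m and height (world z) of each of chip1, chip2, chip3, chip4, chip5, chip6 below 0.055 m and y of chip2 in the frame of fixture between -0.26 and -0.11 m and x of chip2 in the frame of fixture between -0.117 and 0.117 m and y of chip3 in the frame of fixture between -0.26 and -0.11 m and x of chip3 in the frame of fixture between -0.117 and 0.117 m and y of chip4 in the frame of fixture between -0.26 and -0.11 m and x of chip4 in the frame of fixture between -0.117 and 0.117 m and y of chip5 in the frame of fixture between -0.26 and -0.11 m and x of chip5 in the frame of fixture between -0.117 and 0.117 m and y of chip6 in the frame of fixture between -0.26 and -0.11 m and x of chip6 in the frame of fixture between -0.117 and 0.117 m), for 0.2 s.
3. every collar is fully down on the mandrel (horizontal distance between each of collar_a, collar_b and post_base below 0.008 m and z of each of collar_a, collar_b in the frame of post_base below 0.036 m and angle between each of collar_a, collar_b's own z axis and vertical below 0.12 rad), for 0.2 s.
4. the T-head has gone through the slot, the key's disc down on the mandrel, the grip bar still along the slot (z of key in the frame of post_top below 0.0035 m and horizontal distance between key and post_top below 0.006 m and angle between key's own z axis and vertical below 0.12 rad and angle between the x axis of key and the x axis of fixture, either way round below 0.35 rad), for 0.1 s.
5. the key has been turned across the slot (z of key in the frame of post_top below 0.0035 m and horizontal distance between key and post_top below 0.006 m and angle between key's own z axis and vertical below 0.12 rad and angle between the x axis of key and the x axis of fixture, either way round above 1.25 rad), for 0.2 s.
At the end, for the whole second after the job is handed in: All offcuts in the tray, below 55 mm; each collar within 8 mm of the mandrel axis, underside under 36 mm above the plate; key disc within 3.5 mm of the mandrel top and 6 mm of its axis, grip bar within 18 degrees of square to the slot; scraper upright, within 60 mm of the mat centre (all of step 2 and all of step 3 and all of step 5 and horizontal distance between scraper and mat below 0.06 m and height (world z) of scraper below 0.008 m and angle between scraper's own z axis and vertical below 0.1 rad); the robot touches nothing.
It fails at once if the fingers press on an offcut (over 1.5 N) (contact force between the fingers and chip1 above 1.5 N or contact force between the fingers and chip2 above 1.5 N or contact force between the fingers and chip3 above 1.5 N or contact force between the fingers and chip4 above 1.5 N or contact force between the fingers and chip5 above 1.5 N or contact force between the fingers and chip6 above 1.5 N).
It fails at once if a bystander is moved more than 30 mm (distance of any of hammer, brush, sealant from where it was at the start of the episode above 0.03 m).
Of chip1, chip2, chip3, chip4, chip5, chip6 only 4 to 6 are there at a start; the rules pass over those that are not, and their reading is None.
Of collar_a, collar_b only 1 to 2 are there at a start; the rules pass over those that are not, and their reading is None.
At some moment in a run one of scraper, collar_a, collar_b may be knocked a few centimetres aside while the robot is not near it.
It also fails if it takes over 210 s, if anything falls off the work surface, if the arm or the gripper's body presses on something with over 40 N, if the wrist force passes 120 N, or if a joint passes its speed limit or range.

## Working session

There is one attempt and no reset: what is moved stays moved. The work goes in short steps, Python scripts to look and compute and a tool call to move; the robot and the scene stay as the last step left them, time stands still between calls to the robot, and variables do not carry over. Pictures are saved under pics/ and viewed, at most 14 in all, crops included, and the job is handed in when it is done.

Besides the shell and the picture viewer there is one more tool, called after ">>>" in YAML: its name, and indented under it one key for each argument. play_rows: Moves the arm, as the interface text tells. Its arguments: {"type":"object","properties":{"translation":{"type":"array","items":{"type":"array","items":{"type":"number"}}},"twist":{"type":"array","items":{"type":"array","items":{"type":"number"}}},"grip":{"type":"number"},"grip_force":{"type":"number"}},"required":["translation","twist"]}

```bash
ls; mkdir -p pics
python3 - <<'E'
from station import arm
import cv2,numpy as np
s=arm.read_state();print(s)
for n in("scene","top"):
    f=arm.grab_frame(n);cv2.imwrite(f"pics/{n}0.png",f["color"][:,:,::-1]);print(n,f["camera_matrix"],f["k1"],np.round(f["extrinsics"],4),f["shot"])
E
```

```text
pics
{'clock': 0.0, 'joint_positions': array([-1.37897190e+00,  2.76577601e-01,  1.50609286e+00, -2.50981372e-05,
        1.36067909e+00, -1.21002892e-01]), 'joint_velocities': array([ 5.97338884e-04, -5.17507232e-04,  8.04083518e-05, -4.65344526e-04,
        2.48580774e-04,  5.46169916e-04]), 'tau': array([-2.06075829e-04, -4.04578936e+01, -2.37228924e+01,  6.98574912e-02,
        3.42537509e-02, -1.32744995e-04]), 'tcp_pos': array([ 0.17684002, -0.54658049,  0.21863068]), 'orientation': array([-8.77461627e-04,  9.87791512e-01,  1.55779192e-01, -4.33630470e-05]), 'ft_force': array([-0.21146737,  0.05876548, -0.93291867]), 'wrist_torque': array([ 0.02128744, -0.00770488,  0.03561402]), 'grip_force': 0.0, 'grip_width': 0.09417172916447089}
scene [[430.21004937   0.         278.16488594]
 [  0.         430.21004937 211.71981062]
 [  0.           0.           1.        ]] -0.13388493367359608 [[ 0.0944  0.9955 -0.0046 -0.028 ]
 [-0.6575  0.0659  0.7505  0.294 ]
 [ 0.7475 -0.0678  0.6608 -1.6104]
 [ 0.      0.      0.      1.    ]] 1
top [[464.88656516   0.         285.01146326]
 [  0.         464.88656516 204.96335716]
 [  0.           0.           1.        ]] 0.04609218871928527 [[ 0.0102 -0.9999  0.0099 -0.0344]
 [ 0.9878  0.0116  0.1552 -0.5576]
 [-0.1553  0.0082  0.9878 -1.1118]
 [ 0.      0.      0.      1.    ]] 2
```

View pics/scene0.png

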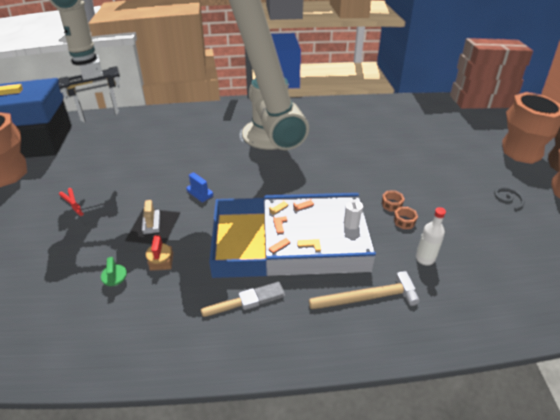

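View pics/top0.png

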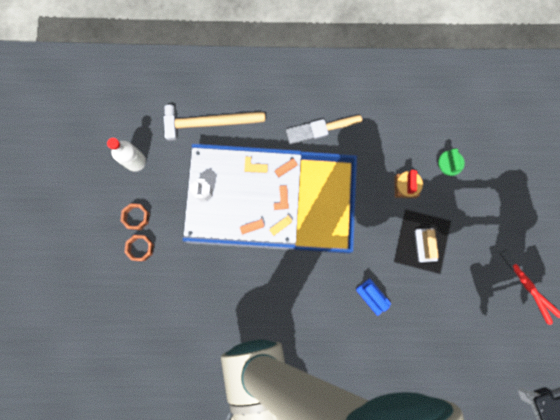

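```bash
cat > h.py <<'E'
import cv2,numpy as np
from scipy.optimize import minimize
from station import arm
def pix2w(f,uv,z):
    K=f["camera_matrix"];E=f["extrinsics"]
    p=cv2.undistortPoints(np.float64(uv).reshape(-1,1,2),K,np.array([f["k1"],0,0,0,0.])).reshape(-1,2)
    d=np.c_[p[:,0],-p[:,1],-np.ones(len(p))]@E[:3,:3]; c=-E[:3,:3].T@E[:3,3]
    return c+d*((z-c[2])/d[:,2])[:,None]
def proj(f,P):
    E=f["extrinsics"];q=np.atleast_2d(P)@E[:3,:3].T+E[:3,3]
    s=np.c_[q[:,0]/-q[:,2],-q[:,1]/-q[:,2]];s=s*(1+f["k1"]*(s**2).sum(1))[:,None]
    K=f["camera_matrix"];return s*[K[0,0],K[1,1]]+[K[0,2],K[1,2]]
def box(x0,x1,y0,y1,z0,z1): return np.array([[x,y,z] for x in(x0,x1) for y in(y0,y1) for z in(z0,z1)])*1e-3
def cyl(r,z0,z1,n=24,ph=0):
    a=np.arange(n)*2*np.pi/n+ph;return np.array([[r*np.cos(t),r*np.sin(t),z] for t in a for z in(z0,z1)])*1e-3
bar=box(-29,29,-10,10,0,8)
L=[bar,box(-29,-13,10,28,0,8)]; B=[bar,box(23,29,-10,10,0,18)]
octo=cyl(30/np.cos(np.pi/8),0,30,8,np.pi/8)
M=dict(chip1=L,chip4=L,chip2=B,chip5=B,chip3=[bar],chip6=[bar],collar=[octo],
 scraper=[box(-40,40,-22,22,0,14),box(-35,35,-10,10,14,60)],
 key=[cyl(32,0,8),box(-27,27,-8,8,8,44)],mat=[box(-70,70,-60,60,0,3)],
 post=[cyl(22.75,0,64,8,np.pi/8)],
 fixture=[box(-120,120,-120,150,0,60),box(-120,120,-262,-120,0,60)])
def place(parts,x,y,yaw,z): 
    c,s=np.cos(yaw),np.sin(yaw);R=np.array([[c,-s,0],[s,c,0],[0,0,1]])
    return [p@R.T+[x,y,z] for p in parts]
def render(f,parts,S=4):
    m=np.zeros((420*S,560*S),np.uint8)
    for p in parts: cv2.fillConvexPoly(m,cv2.convexHull(np.int32(np.round((proj(f,p)+.5)*S))),255)
    return cv2.resize(m,(560,420),interpolation=cv2.INTER_AREA)/255.
def fit(fm,parts,x,y,yaws,z):
    "fm: list of (frame, mask)"
    def cost(q):
        c=0
        for f,m in fm:
            r=render(f,place(parts,q[0],q[1],q[2],z));c+=1-np.minimum(r,m).sum()/np.maximum(r,m).sum()
        return c/len(fm)
    best=None
    for yw in yaws:
        o=minimize(cost,[x,y,yw],method="Nelder-Mead",options=dict(initial_simplex=[[x,y,yw],[x+.012,y,yw],[x,y+.012,yw],[x,y,yw+.3]],xatol=2e-4,fatol=1e-4,maxiter=90))
        if best is None or o.fun<best.fun:best=o
    return best
E
python3 - <<'E'
from h import *
import pickle
F={n:arm.grab_frame(n) for n in("top","scene")}
D={}
for n in F:
    for l in "fixture tray post_base scraper mat rest key collar_a chip1 chip2 chip3 chip4 chip5 chip6".split():
        d=arm.cut_out(F[n],l);D[n,l]=d
        print(n,l,[(round(float(q["p"]),2),[int(v) for v in q["box"]],int(q["mask"].sum())) for q in d[:6]])
pickle.dump((F,D),open("d0.pkl","wb"))
v=cv2.resize(F["top"]["color"][135:260,100:480],None,fx=2.1,fy=2.1,interpolation=cv2.INTER_CUBIC)
w=cv2.resize(F["scene"]["color"][170:290,140:430],None,fx=2.1*380/290,fy=2.1*380/290,interpolation=cv2.INTER_CUBIC)
c=min(v.shape[1],w.shape[1]);cv2.imwrite("pics/zoom0.png",np.vstack([v[:,:c],w[:,:c]])[:600,:,::-1])
E
```

```text
top fixture [(0.84, [184, 143, 356, 252], 15297), (0.63, [284, 116, 359, 147], 863)]
top tray [(0.75, [183, 143, 358, 252], 15403), (0.18, [165, 104, 262, 139], 1176)]
top post_base [(0.79, [183, 143, 361, 252], 15693), (0.37, [271, 215, 292, 232], 196)]
top scraper [(0.89, [355, 277, 387, 314], 643), (0.82, [413, 228, 435, 262], 600)]
top mat []
top rest [(0.67, [120, 204, 148, 228], 263), (0.62, [395, 172, 418, 196], 111)]
top key [(0.94, [439, 149, 464, 177], 539), (0.66, [398, 172, 423, 195], 532), (0.64, [182, 140, 360, 252], 15732)]
top collar_a [(0.87, [125, 203, 150, 228], 265), (0.62, [125, 237, 151, 259], 362)]
top chip1 [(0.79, [274, 186, 289, 206], 210), (0.63, [273, 215, 291, 234], 174), (0.58, [242, 220, 262, 232], 207), (0.5, [272, 156, 299, 177], 200)]
top chip2 [(0.79, [274, 186, 289, 206], 210), (0.63, [273, 215, 291, 234], 174), (0.58, [242, 220, 262, 232], 207), (0.5, [272, 156, 299, 177], 200)]
top chip3 [(0.79, [274, 186, 289, 206], 210), (0.63, [273, 215, 291, 234], 174), (0.58, [242, 220, 262, 232], 207), (0.5, [272, 156, 299, 177], 200)]
top chip4 [(0.79, [27
[... 1245 characters left out ...]
 200, 284, 214], 122), (0.53, [271, 239, 291, 252], 185), (0.52, [298, 235, 317, 252], 182)]
scene chip3 [(0.61, [272, 217, 289, 235], 162), (0.6, [269, 200, 284, 214], 122), (0.53, [271, 239, 291, 252], 185), (0.52, [298, 235, 317, 252], 182)]
scene chip4 [(0.61, [272, 217, 289, 235], 162), (0.6, [269, 200, 284, 214], 122), (0.53, [271, 239, 291, 252], 185), (0.52, [298, 235, 317, 252], 182)]
scene chip5 [(0.61, [272, 217, 289, 235], 162), (0.6, [269, 200, 284, 214], 122), (0.53, [271, 239, 291, 252], 185), (0.52, [298, 235, 317, 252], 182)]
scene chip6 [(0.61, [272, 217, 289, 235], 162), (0.6, [269, 200, 284, 214], 122), (0.53, [271, 239, 291, 252], 185), (0.52, [298, 235, 317, 252], 182)]
```

View pics/zoom0.png

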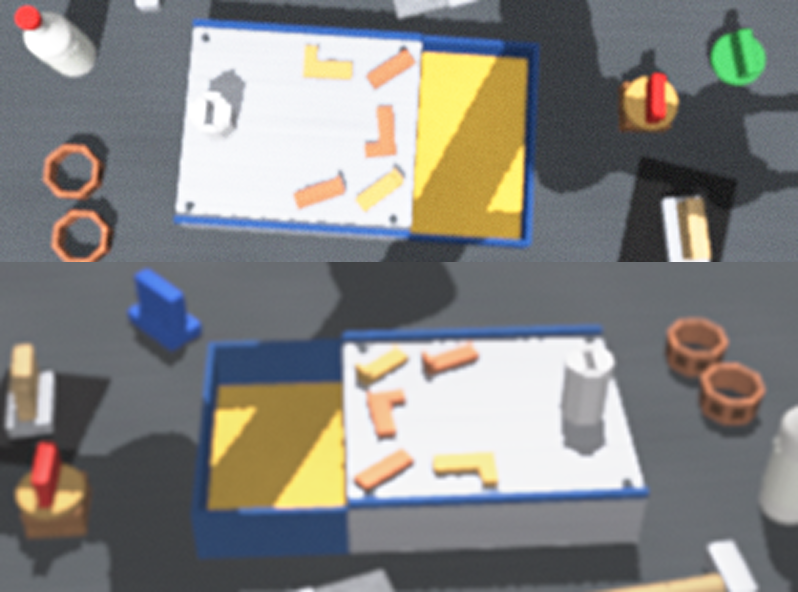

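```bash
cat > fit0.py <<'E'
from h import *
import pickle
F,D=pickle.load(open("d0.pkl","rb"))
T,S=F["top"],F["scene"]
def mk(n,l,i): return D[n,l][i]["mask"].astype(float)
pi=np.pi
w=pix2w(T,[[191,148],[301,150],[184,241]],.06);print(w)
def go(name,z,tm,sm,yaws):
    c=D["top",tm[0]][tm[1]]["box"];p=pix2w(T,[[(c[0]+c[2])/2,(c[1]+c[3])/2]],z+.02)[0]
    for fm in ([(T,mk("top",*tm)),(S,mk("scene",*sm))],[(T,mk("top",*tm))],[(S,mk("scene",*sm))]):
        o=fit(fm,M[name],p[0],p[1],yaws,z);print(name,np.round(o.x[:2]*1e3,1),round(np.degrees(o.x[2]),1),round(o.fun,3),flush=True)
go("scraper",.003,("scraper",1),("scraper",0),[-1.5,-.7,.1,.8])
go("key",.030,("key",1),("key",0),[-1.2,-.4,.4,1.2])
go("collar",0,("collar_a",0),("collar_a",1),[0])
go("collar",0,("collar_a",1),("collar_a",0),[0])
# fixture
o=fit([(T,mk("top","fixture",0)),(S,mk("scene","fixture",0))],M["fixture"],.5,.05,[-.06,.06],0)
print("fix",o.x,o.fun)
E
python3 fit0.py
```

```text
[[ 0.69603379  0.20706734  0.06      ]
 [ 0.69472448 -0.06663499  0.06      ]
 [ 0.46465524  0.21433596  0.06      ]]
scraper [ 464.7 -384.7] 5.4 0.132
scraper [ 464.6 -381.9] 4.8 0.107
scraper [ 461.3 -386.8] 6.6 0.09
key [ 618.4 -341.8] 3.2 0.106
key [ 619.3 -341.3] 0.7 0.042
key [ 614.9 -344.2] -2.4 0.114
collar [525.  349.3] 1.1 0.364
collar [527.4 348.7] 6.4 0.582
collar [521.8 349.4] 2.3 0.112
collar [447.4 333.1] 9.8 0.318
collar [449.1 333.9] -3.4 0.443
collar [443.4 332.3] -0.0 0.134
fix [ 0.57655263  0.06109508 -0.04867754] 0.1059008029287627
```

```bash
cat > fix.py <<'E'
from h import *
import pickle
F,D=pickle.load(open("d0.pkl","rb"))
T,S=F["top"],F["scene"]
def plate(f,thr):
    h=cv2.cvtColor(f["color"],cv2.COLOR_RGB2HSV);m=((h[:,:,1]<45)&(h[:,:,2]>thr)).astype(np.uint8)
    m=cv2.morphologyEx(m,cv2.MORPH_OPEN,np.ones((3,3)))
    n,l,st,c=cv2.connectedComponentsWithStats(m);b=D["top" if f is T else "scene","fixture"][0]["box"]
    k=[i for i in range(1,n) if b[0]<c[i][0]<b[2] and b[1]<c[i][1]<b[3]];k=max(k,key=lambda i:st[i,4])
    hull=cv2.convexHull(np.argwhere(l==k)[:,::-1].astype(np.int32))
    r=np.zeros(m.shape,np.uint8);cv2.fillConvexPoly(r,hull,1);return r.astype(float),hull
pt,ht=plate(T,150);ps,hs=plate(S,175)
print(pt.sum(),ps.sum(),cv2.boundingRect(ht),cv2.boundingRect(hs))
qt=[np.array([[-112,-120,67],[112,-120,60],[112,150,60],[-112,150,67]])*1e-3]
qs=[np.array([[-112,-120,60],[112,-120,68],[112,150,68],[-112,150,60]])*1e-3]
for fm,q in(([(T,pt)],qt),([(S,ps)],qs)):
    o=fit(fm,q,.577,.06,[-.04],0);print(np.round(o.x,4),round(o.fun,4))
# direct mandrel top: zoom crops
for n,f,(x,y) in(("t",T,(205,188)),("s",S,(353,212))): cv2.imwrite(f"pics/post_{n}.png",cv2.resize(f["color"][y-25:y+25,x-32:x+32,::-1],None,fx=6,fy=6,interpolation=cv2.INTER_NEAREST))
def fill(m):
    h=cv2.convexHull(np.argwhere(m)[:,::-1].astype(np.int32));r=np.zeros(m.shape,np.uint8);cv2.fillConvexPoly(r,h,1);return r.astype(float)
def copper(f):
    h=cv2.cvtColor(f["color"],cv2.COLOR_RGB2HSV);return (h[:,:,0]<14)&(h[:,:,1]>90)&(h[:,:,2]>40)
for n,f,bs in(("top",T,([120,202,150,229],[122,234,154,263])),("scene",S,([395,204,420,232],[381,188,408,212]))):
    for b in bs:
        m=np.zeros((420,560),bool);m[b[1]:b[3],b[0]:b[2]]=copper(f)[b[1]:b[3],b[0]:b[2]]
        m=fill(m);p=(.525,.349) if b is bs[0] else (.445,.333)
        o=fit([(f,m)],M["collar"],*p,[0.,.25],0);print(n,np.round(o.x[:2]*1e3,1),round(np.degrees(o.x[2]),1),round(o.fun,3))
E
python3 fix.py
```

```text
10090.0 5783.0 (183, 148, 118, 96) (265, 197, 109, 59)
[ 0.5788  0.0614 -0.0549] 0.0156
[ 0.5755  0.0592 -0.0521] 0.0247
top [529.9 350.3] 2.8 0.047
top [450.6 335.1] 3.1 0.052
scene [523.  348.4] 29.5 0.132
scene [447.4 335.4] 36.4 0.147
```

>>> play_rows:
  translation:
    - [286,163,-40]
    - [286,163,-40]
    - [286,163,-40]
    - [286,163,-40]
    - [286,163,-40]
    - [286,163,-40]
    - [286,163,-40]
    - [286,163,-40]
    - [286,163,-40]
    - [286,163,-40]
  twist:
    - [0,0,-12.5]
    - [0,0,-12.5]
    - [0,0,-12.5]
    - [0,0,-12.5]
    - [0,0,-12.5]
    - [0,0,-12.5]
    - [0,0,-12.5]
    - [0,0,-12.5]
    - [0,0,-12.5]
    - [0,0,-12.5]
  grip: 94
  grip_force: 40

```text
clock: 2.6
tcp_pos: [0.4621, -0.3848, 0.1796]
orientation: [0.0, 0.999, 0.047, -0.0]
ft_force: [0.0, -0.4, 0.8]
grip_width: 0.0942
grip_force: 0.0
```

```bash
cat > st.py <<'E'
from h import *
from scipy.spatial.transform import Rotation as R
def st():
    s=arm.read_state();q=s["orientation"];m=R.from_quat(np.r_[q[1:],q[0]]).as_matrix()
    print("t",round(s["clock"],2),"tcp",np.round(s["tcp_pos"]*1e3,1),"y-axis",round(np.degrees(np.arctan2(m[1,1],m[0,1])),2),"tilt z",np.round(m[:,2],3),"F",np.round(s["ft_force"],1),"w",round(s["grip_width"]*1e3,1),round(float(s["grip_force"]),1),"j",np.round(s["joint_positions"],2))
    return s
E
python3 - <<'E'
from st import *
st()
f=arm.grab_frame("scene");d=arm.cut_out(f,"scraper");print([(q["p"],q["box"]) for q in d])
g=arm.grab_frame("top");e=arm.cut_out(g,"scraper");print([(q["p"],q["box"]) for q in e])
v=np.hstack([f["color"][150:300,80:330],g["color"][150:300,300:550]]);cv2.imwrite("pics/a1.png",cv2.resize(v,None,fx=1.6,fy=1.6)[:,:,::-1])
E
```

```text
t 2.6 tcp [ 462.1 -384.8  179.6] y-axis -84.62 tilt z [-0.001 -0.001 -1.   ] F [ 0.  -0.4  0.8] w 94.2 0.0 j [-0.81  0.34  1.51 -0.    1.29  0.67]
[(0.94, [141.5, 202.5, 160.2, 234.9])]
[(0.87, [415.0, 231.2, 436.4, 261.6]), (0.66, [127.1, 239.9, 153.6, 260.6]), (0.64, [357.1, 276.4, 389.1, 313.5]), (0.56, [182.3, 143.4, 359.1, 254.3])]
```

View pics/a1.png

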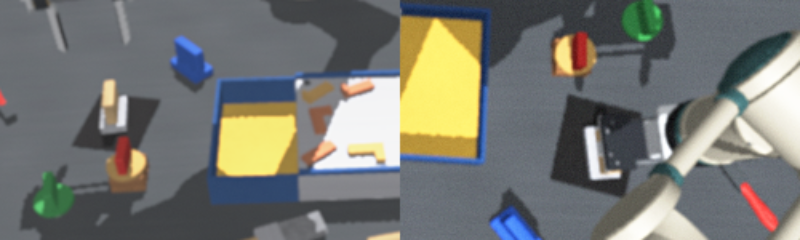

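>>> play_rows:
  translation:
    - [1,1,-45]
    - [1,1,-90]
    - [1,1,-115]
    - [1,1,-139]
    - [1,1,-139]
    - [1,1,-139]
  twist:
    - [0,0,0]
    - [0,0,0]
    - [0,0,0]
    - [0,0,0]
    - [0,0,0]
    - [0,0,0]

```text
clock: 3.4
tcp_pos: [0.4637, -0.3838, 0.0408]
orientation: [0.0, 0.999, 0.047, -0.0]
ft_force: [0.1, 0.9, 0.8]
grip_width: 0.0943
grip_force: 0.0
```

>>> play_rows:
  translation:
    - [0,0,0]
    - [0,0,0]
    - [0,0,0]
    - [0,0,0]
    - [0,0,0]
    - [0,0,0]
    - [0,0,0]
    - [0,0,0]
    - [0,0,0]
    - [0,0,0]
    - [0,0,10]
    - [0,0,30]
    - [0,0,60]
    - [0,0,60]
  twist:
    - [0,0,0]
    - [0,0,0]
    - [0,0,0]
    - [0,0,0]
    - [0,0,0]
    - [0,0,0]
    - [0,0,0]
    - [0,0,0]
    - [0,0,0]
    - [0,0,0]
    - [0,0,0]
    - [0,0,0]
    - [0,0,0]
    - [0,0,0]
  grip: 10
  grip_force: 50

```text
clock: 4.8
tcp_pos: [0.466, -0.3852, 0.1044]
orientation: [0.003, 0.999, 0.047, 0.003]
ft_force: [1.4, -0.7, -2.0]
grip_width: 0.0198
grip_force: 50.0
```

```bash
python3 -c "
from st import *
st()"
```

```text
t 4.8 tcp [ 466.  -385.2  104.4] y-axis -84.58 tilt z [ 0.006 -0.006 -1.   ] F [ 1.4 -0.7 -2. ] w 19.8 50.0 j [-0.81  0.4   1.62  0.    1.12  0.67]
```

>>> play_rows:
  translation:
    - [0,0,46]
    - [18,50,46]
    - [36,100,46]
    - [54,150,46]
    - [72,200,46]
    - [90,250,46]
    - [108,300,46]
    - [126,350,46]
    - [144,400,46]
    - [162,450,46]
    - [181,502,46]
    - [181,502,46]
    - [181,502,46]
    - [181,502,46]
  twist:
    - [0,0,0]
    - [0,0,-2]
    - [0,0,-4]
    - [0,0,-6]
    - [0,0,-8.5]
    - [0,0,-8.5]
    - [0,0,-8.5]
    - [0,0,-8.5]
    - [0,0,-8.5]
    - [0,0,-8.5]
    - [0,0,-8.5]
    - [0,0,-8.5]
    - [0,0,-8.5]
    - [0,0,-8.5]

```text
clock: 6.2
tcp_pos: [0.644, 0.1195, 0.1447]
orientation: [0.001, 1.0, -0.026, -0.002]
ft_force: [-0.1, 0.5, -3.3]
grip_width: 0.0197
grip_force: 50.0
```

```bash
python3 -c "
from st import *
st()
f=arm.grab_frame('scene');g=arm.grab_frame('top')
cv2.imwrite('pics/a2.png',cv2.resize(np.vstack([f['color'][130:290,200:400],g['color'][130:290,150:350]]),None,fx=1.8,fy=1.8)[:,:,::-1])
P=box(-112,112,-120,150,60,60)
"
```

```text
t 6.2 tcp [644.  119.5 144.7] y-axis -92.96 tilt z [-0.003 -0.001 -1.   ] F [-0.1  0.5 -3.3] w 19.7 50.0 j [ 0.08  0.44  1.44 -0.    1.27  1.7 ]
```

View pics/a2.png

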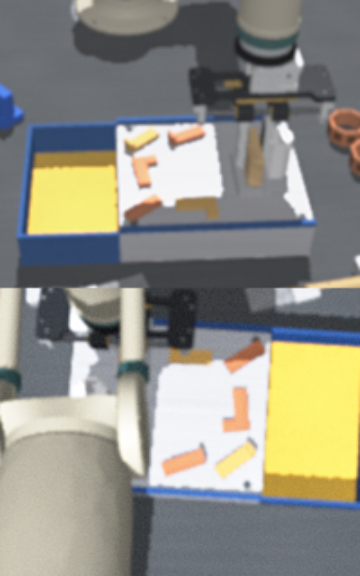

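>>> play_rows:
  translation:
    - [2,-3,-20]
    - [2,-3,-38]
    - [2,-3,-44]
    - [2,-3,-47]
    - [2,-3,-47.5]
    - [2,-3,-47.5]
  twist:
    - [0,0,0]
    - [0,0,0]
    - [0,0,0]
    - [0,0,0]
    - [0,0,0]
    - [0,0,0]

```text
clock: 6.9
tcp_pos: [0.6475, 0.1155, 0.0998]
orientation: [0.0, 1.0, -0.027, 0.001]
ft_force: [0.6, 1.2, -3.2]
grip_width: 0.0197
grip_force: 50.0
```

>>> play_rows:
  translation:
    - [0,0,-1]
    - [-0.8,-15,-1]
    - [-1.6,-30,-1]
    - [-2.4,-45,-1]
    - [-3.2,-60,-1]
    - [-4,-75,-1]
    - [-4.8,-90,-1]
    - [-5.6,-105,-1]
    - [-6.4,-120,-1]
    - [-7.2,-135,-1]
    - [-8,-150,-1]
    - [-8.8,-165,-1]
    - [-9.5,-178,-1]
    - [-9.5,-178,-1]
    - [-9.5,-178,-1]
  twist:
    - [0,0,0]
    - [0,0,0]
    - [0,0,0]
    - [0,0,0]
    - [0,0,0]
    - [0,0,0]
    - [0,0,0]
    - [0,0,0]
    - [0,0,0]
    - [0,0,0]
    - [0,0,0]
    - [0,0,0]
    - [0,0,0]
    - [0,0,0]
    - [0,0,0]

```text
clock: 8.4
tcp_pos: [0.6374, -0.0623, 0.0979]
orientation: [-0.0, 1.0, -0.027, -0.0]
ft_force: [0.1, 0.5, -3.7]
grip_width: 0.0197
grip_force: 50.0
```

```bash
python3 -c "
from st import *
st()
f=arm.grab_frame('scene');g=arm.grab_frame('top')
cv2.imwrite('pics/a3.png',cv2.resize(np.hstack([f['color'][130:290,200:400],g['color'][130:290,170:370]]),None,fx=2,fy=2)[:,:,::-1])
"
```

```text
t 8.4 tcp [637.4 -62.3  97.9] y-axis -93.13 tilt z [-0.     0.001 -1.   ] F [ 0.1  0.5 -3.7] w 19.7 50.0 j [-0.21  0.46  1.54  0.    1.15  1.42]
```

View pics/a3.png

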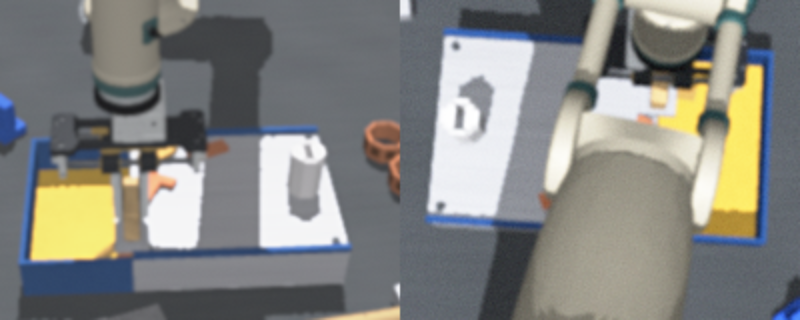

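>>> play_rows:
  translation:
    - [0,0,30]
    - [-10,30,42]
    - [-25,75,42]
    - [-40,120,42]
    - [-52,155,42]
    - [-57.6,172,42]
    - [-57.6,172,42]
    - [-57.6,172,42]
    - [-57.6,172,20]
    - [-57.6,172,6]
    - [-57.6,172,1]
    - [-57.6,172,0]
    - [-57.6,172,0]
  twist:
    - [0,0,0]
    - [0,0,0]
    - [0,0,0]
    - [0,0,0]
    - [0,0,0]
    - [0,0,0]
    - [0,0,0]
    - [0,0,0]
    - [0,0,0]
    - [0,0,0]
    - [0,0,0]
    - [0,0,0]
    - [0,0,0]

```text
clock: 9.8
tcp_pos: [0.5807, 0.109, 0.0983]
orientation: [0.0, 1.0, -0.027, 0.001]
ft_force: [0.3, 0.0, -3.2]
grip_width: 0.0194
grip_force: 50.0
```

>>> play_rows:
  translation:
    - [0,0,0]
    - [-0.8,-15,0]
    - [-1.6,-30,0]
    - [-2.4,-45,0]
    - [-3.2,-60,0]
    - [-4,-75,0]
    - [-4.8,-90,0]
    - [-5.6,-105,0]
    - [-6.4,-120,0]
    - [-7.2,-135,0]
    - [-8,-150,0]
    - [-9,-168,0]
    - [-9,-168,0]
    - [-9,-168,0]
  twist:
    - [0,0,0]
    - [0,0,0]
    - [0,0,0]
    - [0,0,0]
    - [0,0,0]
    - [0,0,0]
    - [0,0,0]
    - [0,0,0]
    - [0,0,0]
    - [0,0,0]
    - [0,0,0]
    - [0,0,0]
    - [0,0,0]
    - [0,0,0]

```text
clock: 11.2
tcp_pos: [0.5708, -0.0584, 0.0979]
orientation: [-0.0, 1.0, -0.027, -0.0]
ft_force: [-0.0, -0.1, -3.3]
grip_width: 0.0197
grip_force: 50.0
```

>>> play_rows:
  translation:
    - [0,0,30]
    - [-10,30,42]
    - [-25,75,42]
    - [-40,120,42]
    - [-52,160,42]
    - [-57.4,181,42]
    - [-57.4,181,42]
    - [-57.4,181,42]
    - [-57.4,181,20]
    - [-57.4,181,6]
    - [-57.4,181,1]
    - [-57.4,181,0]
    - [-57.4,181,0]
  twist:
    - [0,0,0]
    - [0,0,0]
    - [0,0,0]
    - [0,0,0]
    - [0,0,0]
    - [0,0,0]
    - [0,0,0]
    - [0,0,0]
    - [0,0,0]
    - [0,0,0]
    - [0,0,0]
    - [0,0,0]
    - [0,0,0]

```text
clock: 12.5
tcp_pos: [0.5142, 0.1224, 0.0984]
orientation: [0.0, 1.0, -0.027, 0.0]
ft_force: [0.5, -0.4, -3.3]
grip_width: 0.0197
grip_force: 50.0
```

>>> play_rows:
  translation:
    - [0,0,0]
    - [-0.8,-15,0]
    - [-1.6,-30,0]
    - [-2.4,-45,0]
    - [-3.2,-60,0]
    - [-4,-75,0]
    - [-4.8,-90,0]
    - [-5.6,-105,0]
    - [-6.4,-120,0]
    - [-7.2,-135,0]
    - [-8,-150,0]
    - [-8.8,-165,0]
    - [-9.5,-178,0]
    - [-9.5,-178,0]
    - [-9.5,-178,0]
  twist:
    - [0,0,0]
    - [0,0,0]
    - [0,0,0]
    - [0,0,0]
    - [0,0,0]
    - [0,0,0]
    - [0,0,0]
    - [0,0,0]
    - [0,0,0]
    - [0,0,0]
    - [0,0,0]
    - [0,0,0]
    - [0,0,0]
    - [0,0,0]
    - [0,0,0]

```text
clock: 14.0
tcp_pos: [0.5039, -0.0553, 0.0979]
orientation: [-0.0, 1.0, -0.027, -0.0]
ft_force: [1.0, 0.3, -3.0]
grip_width: 0.0197
grip_force: 50.0
```

>>> play_rows:
  translation:
    - [0,0,50]
    - [-30,-50,60]
    - [-30,-100,60]
    - [-30,-150,60]
    - [-30,-200,60]
    - [-30,-250,60]
    - [-30,-250,60]
  twist:
    - [0,0,0]
    - [0,0,0]
    - [0,0,0]
    - [0,0,0]
    - [0,0,0]
    - [0,0,0]
    - [0,0,0]

```text
clock: 14.7
tcp_pos: [0.4747, -0.3107, 0.158]
orientation: [0.002, 1.0, -0.028, 0.001]
ft_force: [0.1, 0.7, -1.6]
grip_width: 0.0194
grip_force: 50.0
```

```bash
python3 -c "
from st import *
st()
f=arm.grab_frame('scene');g=arm.grab_frame('top')
cv2.imwrite('pics/a4.png',cv2.resize(np.hstack([f['color'][130:290,200:400],g['color'][130:290,170:370]]),None,fx=2,fy=2)[:,:,::-1])
"
```

```text
t 14.7 tcp [ 474.7 -310.7  158. ] y-axis -93.26 tilt z [ 0.002 -0.004 -1.   ] F [ 0.1  0.7 -1.6] w 19.4 50.0 j [-0.7   0.3   1.62 -0.    1.21  0.93]
```

View pics/a4.png

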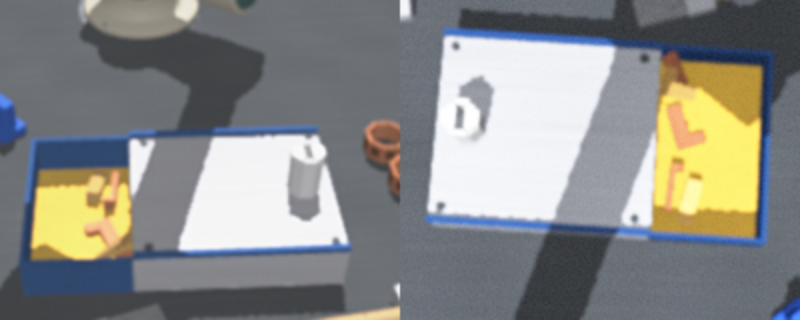

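```bash
python3 -c "
from st import *
g=arm.grab_frame('top')
v=g['color'][145:205,285:365].astype(float);v=255*(v/255)**.6
cv2.imwrite('pics/a5.png',cv2.resize(v.astype(np.uint8),None,fx=9,fy=9,interpolation=cv2.INTER_CUBIC)[:,:,::-1])
"
```

```text
(no output)
```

View pics/a5.png

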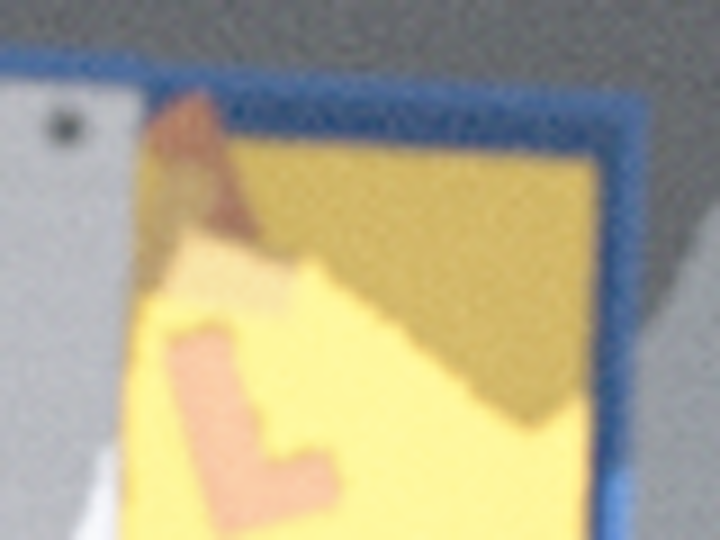

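>>> play_rows:
  translation:
    - [-5,-40,0]
    - [-9,-78,-30]
    - [-9,-78,-75]
    - [-9,-78,-100]
    - [-9,-78,-110]
    - [-9,-78,-115]
    - [-9,-78,-116]
    - [-9,-78,-116]
  twist:
    - [0,0,4]
    - [0,0,8.5]
    - [0,0,8.5]
    - [0,0,8.5]
    - [0,0,8.5]
    - [0,0,8.5]
    - [0,0,8.5]
    - [0,0,8.5]

```text
clock: 15.65
tcp_pos: [0.4661, -0.3833, 0.0435]
orientation: [0.001, 0.999, 0.048, 0.001]
ft_force: [0.2, -0.7, -2.7]
grip_width: 0.0199
grip_force: 50.0
```

>>> play_rows:
  translation:
    - [0,0,0]
    - [0,0,0]
    - [0,0,0]
    - [0,0,0]
    - [0,0,0]
    - [0,0,20]
    - [0,0,60]
    - [0,0,110]
    - [0,50,160]
    - [0,100,180]
    - [0,150,180]
    - [0,200,180]
    - [0,250,180]
    - [0,250,180]
  twist:
    - [0,0,0]
    - [0,0,0]
    - [0,0,0]
    - [0,0,0]
    - [0,0,0]
    - [0,0,0]
    - [0,0,0]
    - [0,0,0]
    - [0,0,0]
    - [0,0,0]
    - [0,0,0]
    - [0,0,0]
    - [0,0,0]
    - [0,0,0]
  grip: 94

```text
clock: 17.05
tcp_pos: [0.4639, -0.1293, 0.2225]
orientation: [-0.001, 0.999, 0.049, 0.0]
ft_force: [-0.0, -0.4, 0.4]
grip_width: 0.094
grip_force: 0.0
```

```bash
cat > look.py <<'E'
from st import *
def fill(m):
    h=cv2.convexHull(np.argwhere(m)[:,::-1].astype(np.int32));r=np.zeros(m.shape,np.uint8);cv2.fillConvexPoly(r,h,1);return r.astype(float)
def copper(f):
    h=cv2.cvtColor(f["color"],cv2.COLOR_RGB2HSV);return (h[:,:,0]<14)&(h[:,:,1]>90)&(h[:,:,2]>40)
def collars(f,n):
    if n=="top": reg=(slice(180,290),slice(90,178))
    else: reg=(slice(165,245),slice(378,422))
    m=np.zeros((420,560),np.uint8);m[reg]=copper(f)[reg]
    k,l,s,c=cv2.connectedComponentsWithStats(m)
    for i in range(1,k):
        if s[i,4]>60:
            p=pix2w(f,[c[i]],.015)[0];print(n,"comp",s[i],np.round(p,3))
            o=fit([(f,fill(l==i))],M["collar"],p[0],p[1],[0.,.25],0);print("  collar",np.round(o.x[:2]*1e3,1),round(np.degrees(o.x[2]),1),round(o.fun,3))
E
python3 - <<'E'
from look import *
st()
T=arm.grab_frame("top");S=arm.grab_frame("scene")
print([(round(float(q["p"]),2),[int(v) for v in q["box"]]) for q in arm.cut_out(S,"scraper")])
collars(T,"top");collars(S,"scene")
print(pix2w(T,[[423,241]],.003))
E
```

```text
t 17.05 tcp [ 463.9 -129.3  222.5] y-axis -84.44 tilt z [ 0.     0.002 -1.   ] F [-0.  -0.4  0.4] w 94.0 0.0 j [-0.42  0.13  1.69  0.    1.32  1.06]
[(0.85, [143, 199, 158, 235]), (0.77, [185, 172, 213, 201])]
top comp [121 203  28  27 338] [0.529 0.351 0.015]
  collar [528.8 349.9] 45.8 0.053
top comp [125 235  29  26 326] [0.451 0.336 0.015]
  collar [451.  335.3] -0.6 0.046
scene comp [383 191  35  38 705] [0.488 0.342 0.015]
  collar [518.3 348.8] -3.5 0.525
[[ 0.475861   -0.38003775  0.003     ]]
```

>>> play_rows:
  translation:
    - [7,48,0]
    - [13,96,0]
    - [19,144,0]
    - [26,192,0]
    - [32,240,0]
    - [38,288,0]
    - [45,336,0]
    - [51,384,0]
    - [58,432,0]
    - [64,482,-20]
    - [64,482,-60]
    - [64,482,-71]
    - [64,482,-71]
    - [64,482,-71]
    - [64,482,-71]
  twist:
    - [0,0,-4]
    - [0,0,-4]
    - [0,0,-4]
    - [0,0,-4]
    - [0,0,-4]
    - [0,0,-4]
    - [0,0,-4]
    - [0,0,-4]
    - [0,0,-4]
    - [0,0,-4]
    - [0,0,-4]
    - [0,0,-4]
    - [0,0,-4]
    - [0,0,-4]
    - [0,0,-4]

```text
clock: 18.7
tcp_pos: [0.5306, 0.3481, 0.1531]
orientation: [-0.001, 1.0, 0.012, 0.002]
ft_force: [-1.7, 1.0, 0.0]
grip_width: 0.0941
grip_force: 0.0
```

Run:
```python
from look import *
st()
T=arm.grab_frame("top");S=arm.grab_frame("scene")
collars(T,"top");collars(S,"scene")
print([(round(float(q["p"]),2),[int(v) for v in q["box"]]) for q in arm.cut_out(S,"collar_a")])
cv2.imwrite("pics/b1.png",cv2.resize(np.hstack([T["color"][130:290,70:250],S["color"][130:290,300:480]]),None,fx=2.2,fy=2.2)[:,:,::-1])
```

```text
t 18.7 tcp [530.6 348.1 153.1] y-axis -88.68 tilt z [ 0.003  0.001 -1.   ] F [-1.7  1.   0. ] w 94.1 0.0 j [ 0.47  0.4   1.48 -0.    1.26  2.02]
top comp [121 209  28  21 205] [0.516 0.346 0.015]
  collar [525.9 349.1] -22.1 0.258
top comp [125 234  28  27 327] [0.451 0.337 0.015]
  collar [451.5 335.5] -0.6 0.052
scene comp [383 191  35  38 704] [0.488 0.341 0.015]
  collar [520.9 348.1] -5.1 0.526
[(0.97, [396, 207, 418, 228]), (0.72, [383, 191, 405, 211]), (0.7, [208, 189, 377, 277])]
```

View pics/b1.png

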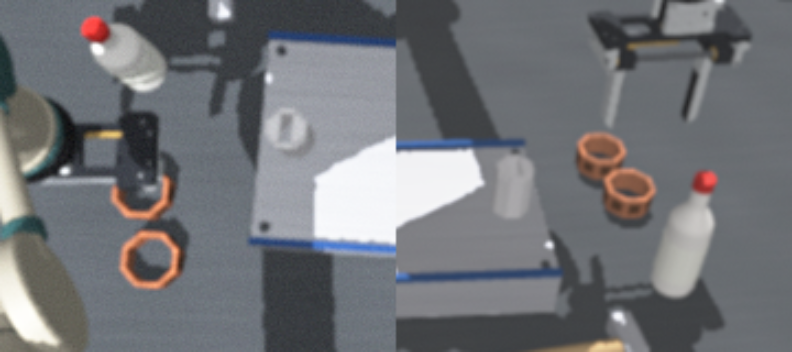

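>>> play_rows:
  translation:
    - [0,0,-45]
    - [0,0,-85]
    - [0,0,-115]
    - [0,0,-129]
    - [0,0,-129]
    - [0,0,-129]
    - [0,0,-129]
  twist:
    - [0,0,0]
    - [0,0,0]
    - [0,0,0]
    - [0,0,0]
    - [0,0,0]
    - [0,0,0]
    - [0,0,0]

```text
clock: 19.55
tcp_pos: [0.5305, 0.3497, 0.0241]
orientation: [-0.001, 1.0, 0.012, 0.002]
ft_force: [0.0, -0.4, 0.4]
grip_width: 0.0942
grip_force: 0.0
```

>>> play_rows:
  translation:
    - [0,0,0]
    - [0,0,0]
    - [0,0,0]
    - [0,0,0]
    - [0,0,0]
    - [0,0,0]
    - [0,0,0]
    - [0,0,20]
    - [0,0,60]
    - [0,0,110]
    - [0,0,145]
    - [0,0,145]
  twist:
    - [0,0,0]
    - [0,0,0]
    - [0,0,0]
    - [0,0,0]
    - [0,0,0]
    - [0,0,0]
    - [0,0,0]
    - [0,0,0]
    - [0,0,0]
    - [0,0,0]
    - [0,0,0]
    - [0,0,0]
  grip: 50
  grip_force: 25

```text
clock: 20.75
tcp_pos: [0.5321, 0.3505, 0.1729]
orientation: [-0.002, 1.0, 0.012, 0.005]
ft_force: [1.2, -0.2, -0.9]
grip_width: 0.0602
grip_force: 24.6
```

>>> play_rows:
  translation:
    - [12,-40,0]
    - [24,-80,0]
    - [36,-120,0]
    - [48,-160,0]
    - [54,-180,0]
    - [54,-180,0]
    - [54,-180,0]
    - [54,-180,0]
    - [54,-180,0]
  twist:
    - [0,0,-4.5]
    - [0,0,-4.5]
    - [0,0,-4.5]
    - [0,0,-4.5]
    - [0,0,-4.5]
    - [0,0,-4.5]
    - [0,0,-4.5]
    - [0,0,-4.5]
    - [0,0,-4.5]

```text
clock: 21.65
tcp_pos: [0.5823, 0.1701, 0.1666]
orientation: [-0.0, 1.0, -0.026, -0.0]
ft_force: [-0.3, -0.8, -0.9]
grip_width: 0.0606
grip_force: 24.6
```

```bash
cat > over.py <<'E'
from look import *
s=st();z=s["tcp_pos"][2]-.024;x,y=s["tcp_pos"][:2]
for n in("top","scene"):
    f=arm.grab_frame(n);c=proj(f,[[x,y,z+.015]])[0].astype(int)
    reg=(slice(c[1]-30,c[1]+30),slice(c[0]-24,c[0]+24))
    m=np.zeros((420,560),np.uint8);m[reg]=copper(f)[reg]
    k,l,st_,cc=cv2.connectedComponentsWithStats(m)
    i=1+np.argmax(st_[1:,4]);print(n,st_[i])
    o=fit([(f,fill(l==i))],M["collar"],x,y,[-.05],z);print(n,"collar-in-air",np.round(o.x[:2]*1e3,1),round(o.fun,3))
    # mandrel top: white component around predicted
    v=f["color"][c[1]-45:c[1]+55,c[0]-50:c[0]+50]
    for p in [[x,y,z],[.5829,.1702,.124]]: print(np.round(proj(f,[p])[0],1))
    globals()[n]=cv2.resize(v,None,fx=4,fy=4,interpolation=cv2.INTER_CUBIC)
import sys
cv2.imwrite(sys.argv[1],np.hstack([top,scene])[:,:,::-1])
E
python3 over.py pics/b2.png
```

```text
t 21.65 tcp [582.3 170.1 166.6] y-axis -92.99 tilt z [-0.001  0.    -1.   ] F [-0.3 -0.8 -0.9] w 60.6 24.6 j [0.17 0.36 1.52 0.   1.27 1.79]
top [197 192  13   8  40]
top collar-in-air [582.8 170.1] 0.925
[198.4 186.6]
[199.8 188. ]
scene [344 183  24  23 382]
scene collar-in-air [575.  171.5] 0.113
[354.8 200.2]
[354.1 205.9]
```

View pics/b2.png

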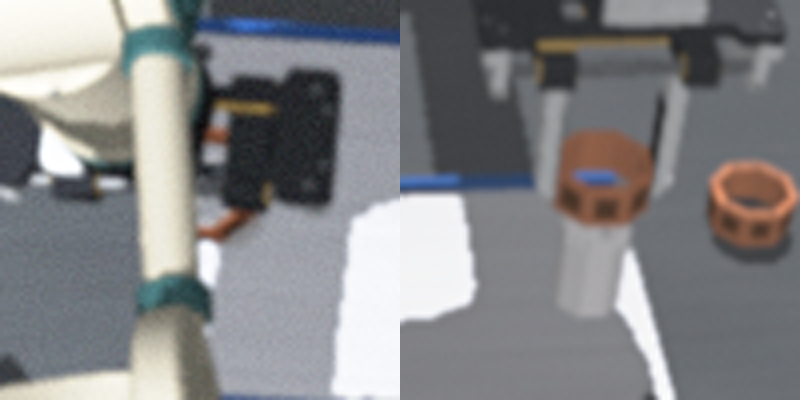

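Run:
```python
from h import *
import pickle
F,D=pickle.load(open("d0.pkl","rb"));S=F["scene"];T=F["top"]
g=S["color"].astype(int).sum(2)//3
for z in(.075,.09,.105):
    px=proj(S,np.vstack(place([cyl(22.75,z*1e3,z*1e3,8,np.pi/8)],.5829,.1702,-.0535,0)))
    r=int(round(px[:,1].mean()));print(z,r,px[:,0].min().round(1),px[:,0].max().round(1),g[r,340:368])
# top cap outline
px=proj(S,np.vstack(place([cyl(22.75,124,124,8,np.pi/8)],.5829,.1702,-.0535,0)));print(px.round(1))
for r in range(198,212,2): print(r,g[r,340:368])
px=proj(T,np.vstack(place([cyl(22.75,124,124,8,np.pi/8)],.5829,.1702,-.0535,0)));print("top",px.round(1)[::2])
g=T["color"].astype(int).sum(2)//3
for r in range(174,204,2): print(r,g[r,188:220])
```

```text
0.075 220 343.7 360.5 [244 244 243 221 163 146 153 157 157 156 159 164 167 168 168 167 165 159
 154 173 221 241 244 245 243 195 126 106]
0.09 216 344.3 361.2 [243 244 244 236 193 151 149 155 156 155 156 160 165 167 167 167 166 163
 156 154 186 233 245 240 189 126 107 110]
0.105 211 344.8 361.9 [243 243 244 243 226 171 146 152 155 159 166 179 203 218 221 221 220 216
 198 177 169 162 148 126 113 112 113 112]
[[358.9 211.2]
 [358.9 211.2]
 [362.8 207.9]
 [362.8 207.9]
 [361.5 203.5]
 [361.5 203.5]
 [356.  200.6]
 [356.  200.6]
 [349.5 200.8]
 [349.5 200.8]
 [345.6 203.9]
 [345.6 203.9]
 [346.6 208.3]
 [346.6 208.3]
 [352.2 211.4]
 [352.2 211.4]]
198 [234 235 234 234 235 235 235 235 235 235 236 229 188 141 128 157 206 226
 208 158 119 109 110 110 110 110 111 110]
200 [243 243 243 243 243 243 243 243 243 243 245 246 241 235 237 240 244 246
 245 211 138 108 107 110 111 110 111 110]
202 [243 243 243 242 243 243 243 244 245 246 244 234 215 202 206 229 246 248
 249 249 227 171 127 111 111 111 111 112]
204 [242 242 242 242 242 242 246 247 247 248 249 241 199 166 161 202 246 249
 248 248 251 25
[... 1833 characters left out ...]
 245 247 247 245 246 244]
194 [234 248 248 249 251 253 254 254 250 235 230 229 224 233 248 252 254 252
 248 242 236 202 166 144 173 231 247 249 247 247 247 247]
196 [237 250 248 248 247 249 251 253 254 254 255 255 255 255 252 248 248 244
 229 210 200 200 194 196 214 240 247 248 249 247 247 248]
198 [241 249 248 246 248 248 248 248 245 244 242 240 241 240 236 230 223 208
 201 197 202 206 228 238 244 247 248 247 247 247 247 246]
200 [246 250 248 248 248 248 248 248 248 246 245 242 237 235 235 232 230 227
 222 217 227 237 243 247 248 247 247 247 247 248 247 246]
202 [249 248 247 247 246 247 247 248 247 247 247 248 244 244 243 243 244 245
 243 245 247 248 247 248 247 247 248 248 248 247 247 247]
```

Run:
```python
from look import *
s=st();z=s["tcp_pos"][2]-.024
f=arm.grab_frame("scene")
m=np.zeros((420,560),np.uint8);m[170:220,330:375]=copper(f)[170:220,330:375]
m=cv2.morphologyEx(m,cv2.MORPH_OPEN,np.ones((2,2)))
k,l,a,c=cv2.connectedComponentsWithStats(m);i=1+np.argmax(a[1:,4]);print(a[i])
p=proj(f,np.vstack(place(M["collar"],.5823,.1701,-.0535,z)));print("pred",p.min(0),p.max(0))
g=f["color"].astype(int)
for r in(190,196,202): print(r,[tuple(v) for v in g[r,340:348]],[tuple(v) for v in g[r,363:371]])
print([tuple(v) for v in g[178:188,356]],[tuple(v) for v in g[202:212,356]])
```

```text
t 21.75 tcp [582.6 169.9 166.9] y-axis -92.99 tilt z [-0.  0. -1.] F [ 0.1 -0.1 -2.1] w 60.6 24.6 j [0.17 0.36 1.52 0.   1.27 1.79]
[346 184  23  23 381]
pred [342.50109878 183.48009562] [368.95981384 207.95297923]
190 [(np.int64(142), np.int64(143), np.int64(145)), (np.int64(153), np.int64(155), np.int64(157)), (np.int64(156), np.int64(159), np.int64(160)), (np.int64(148), np.int64(150), np.int64(151)), (np.int64(130), np.int64(122), np.int64(121)), (np.int64(124), np.int64(95), np.int64(85)), (np.int64(129), np.int64(87), np.int64(68)), (np.int64(130), np.int64(87), np.int64(66))] [(np.int64(126), np.int64(86), np.int64(67)), (np.int64(123), np.int64(85), np.int64(66)), (np.int64(120), np.int64(82), np.int64(64)), (np.int64(121), np.int64(81), np.int64(62)), (np.int64(111), np.int64(76), np.int64(61)), (np.int64(92), np.int64(80), np.int64(76)), (np.int64(117), np.int64(119), np.int64(120)), (np.int64(147), np.int64(150), np.int64(151))]
196 [(np.int64(154), np.int64(157), np.int64(160)), (np.int64(158), np.int64(160), np.int64(162)), (np.int64(152), np.int64(153), np.int64(154)), 
[... 1555 characters left out ...]
 np.int64(98)), (np.int64(132), np.int64(95), np.int64(80)), (np.int64(136), np.int64(92), np.int64(71)), (np.int64(138), np.int64(93), np.int64(71)), (np.int64(137), np.int64(92), np.int64(71)), (np.int64(137), np.int64(92), np.int64(71))] [(np.int64(75), np.int64(54), np.int64(43)), (np.int64(80), np.int64(57), np.int64(45)), (np.int64(99), np.int64(69), np.int64(53)), (np.int64(127), np.int64(92), np.int64(77)), (np.int64(142), np.int64(118), np.int64(110)), (np.int64(147), np.int64(139), np.int64(137)), (np.int64(150), np.int64(148), np.int64(150)), (np.int64(156), np.int64(156), np.int64(158)), (np.int64(163), np.int64(162), np.int64(164)), (np.int64(169), np.int64(167), np.int64(169))]
```

>>> play_rows:
  translation:
    - [2.5,-0.6,0]
    - [2.5,-0.6,-8]
    - [2.5,-0.6,-14]
    - [2.5,-0.6,-18]
    - [2.5,-0.6,-21]
    - [2.5,-0.6,-24]
    - [2.5,-0.6,-27]
    - [2.5,-0.6,-30]
    - [2.5,-0.6,-30]
  twist:
    - [0,0,0]
    - [0,0,0]
    - [0,0,0]
    - [0,0,0]
    - [0,0,0]
    - [0,0,0]
    - [0,0,0]
    - [0,0,0]
    - [0,0,0]

```text
clock: 22.7
tcp_pos: [0.5851, 0.1682, 0.1366]
orientation: [0.0, 1.0, -0.027, -0.0]
ft_force: [0.3, -1.2, -1.4]
grip_width: 0.0602
grip_force: 24.6
```

>>> play_rows:
  translation:
    - [0,0,-10]
    - [0,0,-20]
    - [0,0,-30]
    - [0,0,-40]
    - [0,0,-47]
    - [0,0,-51]
    - [0,0,-51]
    - [0,0,-51]
  twist:
    - [0,0,0]
    - [0,0,0]
    - [0,0,0]
    - [0,0,0]
    - [0,0,0]
    - [0,0,0]
    - [0,0,0]
    - [0,0,0]

```text
clock: 23.5
tcp_pos: [0.5857, 0.1683, 0.0861]
orientation: [0.0, 1.0, -0.027, 0.0]
ft_force: [-0.9, -0.4, -1.8]
grip_width: 0.0602
grip_force: 24.6
```

>>> play_rows:
  translation:
    - [0,0,0]
    - [0,0,0]
    - [0,0,0]
    - [0,0,0]
    - [0,0,0]
    - [0,0,45]
    - [0,0,90]
    - [-20,40,110]
    - [-50,80,110]
    - [-90,120,110]
    - [-135,166,90]
    - [-135,166,80]
    - [-135,166,80]
    - [-135,166,80]
    - [-135,166,80]
  twist:
    - [0,0,0]
    - [0,0,0]
    - [0,0,0]
    - [0,0,0]
    - [0,0,0]
    - [0,0,0]
    - [0,0,0]
    - [0,0,3.5]
    - [0,0,3.5]
    - [0,0,3.5]
    - [0,0,3.5]
    - [0,0,3.5]
    - [0,0,3.5]
    - [0,0,3.5]
    - [0,0,3.5]
  grip: 94

```text
clock: 25.0
tcp_pos: [0.452, 0.3338, 0.1667]
orientation: [-0.0, 1.0, 0.003, 0.001]
ft_force: [-0.1, 0.2, -1.0]
grip_width: 0.0941
grip_force: 0.0
```

Run:
```python
from look import *
st()
T=arm.grab_frame("top");S=arm.grab_frame("scene")
collars(T,"top");collars(S,"scene")
cv2.imwrite("pics/b3.png",cv2.resize(np.hstack([T["color"][130:290,70:250],S["color"][130:290,300:480]]),None,fx=2.2,fy=2.2)[:,:,::-1])
```

```text
t 25.0 tcp [452.  333.8 166.7] y-axis -89.63 tilt z [ 0.002  0.    -1.   ] F [-0.1  0.2 -1. ] w 94.1 0.0 j [ 0.51  0.29  1.62 -0.    1.23  2.08]
top comp [128 239  25  22 154] [0.438 0.322 0.015]
  collar [447.  332.1] 40.9 0.44
scene comp [383 191  21  20 336] [0.445 0.333 0.015]
  collar [444.8 333.5] 29.9 0.063
```

View pics/b3.png

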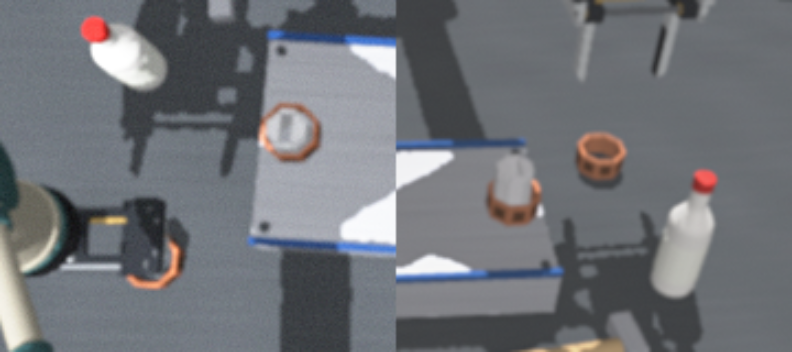

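>>> play_rows:
  translation:
    - [0.5,1.5,-45]
    - [0.5,1.5,-90]
    - [0.5,1.5,-125]
    - [0.5,1.5,-142.5]
    - [0.5,1.5,-142.5]
    - [0.5,1.5,-142.5]
    - [0.5,1.5,-142.5]
  twist:
    - [0,0,0]
    - [0,0,0]
    - [0,0,0]
    - [0,0,0]
    - [0,0,0]
    - [0,0,0]
    - [0,0,0]

```text
clock: 25.8
tcp_pos: [0.4527, 0.3362, 0.0251]
orientation: [-0.001, 1.0, 0.003, 0.001]
ft_force: [0.4, -0.0, 0.8]
grip_width: 0.0938
grip_force: 0.0
```

>>> play_rows:
  translation:
    - [0,0,0]
    - [0,0,0]
    - [0,0,0]
    - [0,0,0]
    - [0,0,0]
    - [0,0,0]
    - [0,0,0]
    - [0,0,20]
    - [0,0,60]
    - [0,0,110]
    - [0,0,145]
    - [0,0,145]
    - [0,0,145]
    - [0,0,145]
  twist:
    - [0,0,0]
    - [0,0,0]
    - [0,0,0]
    - [0,0,0]
    - [0,0,0]
    - [0,0,0]
    - [0,0,0]
    - [0,0,0]
    - [0,0,0]
    - [0,0,0]
    - [0,0,0]
    - [0,0,0]
    - [0,0,0]
    - [0,0,0]
  grip: 50
  grip_force: 25

```text
clock: 27.2
tcp_pos: [0.4496, 0.3351, 0.1664]
orientation: [0.001, 1.0, 0.004, -0.002]
ft_force: [0.1, -0.5, -2.4]
grip_width: 0.0608
grip_force: 24.9
```

>>> play_rows:
  translation:
    - [30,-38,4]
    - [60,-76,4]
    - [90,-112,4]
    - [115,-144,4]
    - [134.5,-167.5,4]
    - [134.5,-167.5,4]
    - [134.5,-167.5,4]
    - [134.5,-167.5,4]
    - [134.5,-167.5,-4]
    - [134.5,-167.5,-12]
    - [134.5,-167.5,-18]
    - [134.5,-167.5,-21]
    - [134.5,-167.5,-24]
    - [134.5,-167.5,-27]
    - [134.5,-167.5,-30]
    - [134.5,-167.5,-30]
  twist:
    - [0,0,-3.5]
    - [0,0,-3.5]
    - [0,0,-3.5]
    - [0,0,-3.5]
    - [0,0,-3.5]
    - [0,0,-3.5]
    - [0,0,-3.5]
    - [0,0,-3.5]
    - [0,0,-3.5]
    - [0,0,-3.5]
    - [0,0,-3.5]
    - [0,0,-3.5]
    - [0,0,-3.5]
    - [0,0,-3.5]
    - [0,0,-3.5]
    - [0,0,-3.5]

```text
clock: 28.8
tcp_pos: [0.5852, 0.1682, 0.1381]
orientation: [0.0, 1.0, -0.027, -0.0]
ft_force: [0.1, 0.8, -0.7]
grip_width: 0.0599
grip_force: 24.9
```

>>> play_rows:
  translation:
    - [0,0,-8]
    - [0,0,-15]
    - [0,0,-20]
    - [0,0,-22]
    - [0,0,-22]
  twist:
    - [0,0,0]
    - [0,0,0]
    - [0,0,0]
    - [0,0,0]
    - [0,0,0]

```text
clock: 29.3
tcp_pos: [0.5852, 0.1682, 0.1159]
orientation: [0.0, 1.0, -0.027, -0.0]
ft_force: [-0.1, 0.3, -1.7]
grip_width: 0.0601
grip_force: 24.9
```

>>> play_rows:
  translation:
    - [0,0,0]
    - [0,0,0]
    - [0,0,0]
    - [0,0,0]
    - [0,0,0]
    - [0,0,40]
    - [0,0,80]
    - [0,-50,90]
    - [0,-100,90]
    - [5,-150,90]
    - [10,-200,90]
    - [15,-250,90]
    - [20,-300,90]
    - [25,-350,90]
    - [28,-400,90]
    - [30,-450,90]
    - [32,-510,90]
    - [32,-510,90]
    - [32,-510,90]
  twist:
    - [0,0,0]
    - [0,0,0]
    - [0,0,0]
    - [0,0,0]
    - [0,0,0]
    - [0,0,0]
    - [0,0,0]
    - [0,0,0]
    - [0,0,0]
    - [0,0,0]
    - [0,0,0]
    - [0,0,0]
    - [0,0,0]
    - [0,0,0]
    - [0,0,0]
    - [0,0,0]
    - [0,0,0]
    - [0,0,0]
    - [0,0,0]
  grip: 94

```text
clock: 31.2
tcp_pos: [0.617, -0.3439, 0.2056]
orientation: [-0.0, 1.0, -0.028, -0.0]
ft_force: [-0.3, 0.2, -0.2]
grip_width: 0.0939
grip_force: 0.0
```

Run:
```python
from look import *
st()
T=arm.grab_frame("top");S=arm.grab_frame("scene")
for f,n in((S,"scene"),(T,"top")):
    d=arm.cut_out(f,"key");print(n,[(round(float(q["p"]),2),[int(v) for v in q["box"]]) for q in d])
    for q in d[:3]:
        b=q["box"]
        if (n=="scene" and 135<b[0]<165) or (n=="top" and 385<b[0]<415):
            o=fit([(f,q["mask"].astype(float))],M["key"],.617,-.342,[-.3,0.1,.4],.030);print(n,np.round(o.x[:2]*1e3,1),np.degrees(o.x[2]),o.fun)
    h=cv2.cvtColor(f["color"],cv2.COLOR_RGB2HSV);m=((h[:,:,0]<6)|(h[:,:,0]>174))&(h[:,:,1]>150)&(h[:,:,2]>60)
    r=np.zeros_like(m);x=(slice(230,275),slice(140,180)) if n=="scene" else (slice(160,205),slice(390,435));r[x]=m[x]
    if r.sum()>20:
        o=fit([(f,r.astype(float))],[M["key"][1]],.617,-.342,[-.3,0.1,.4],.030);print(n,"red",r.sum(),np.round(o.x[:2]*1e3,1),np.degrees(o.x[2]),o.fun)
cv2.imwrite("pics/c1.png",cv2.resize(np.vstack([T["color"][130:260,170:450],S["color"][165:295,120:400]]),None,fx=2.2,fy=2.2)[:,:,::-1])
```

```text
t 31.2 tcp [ 617.  -343.9  205.6] y-axis -93.26 tilt z [-0.001  0.    -1.   ] F [-0.3  0.2 -0.2] w 93.9 0.0 j [-0.61  0.48  1.21 -0.    1.45  1.02]
scene [(0.91, [104, 259, 125, 285]), (0.89, [147, 239, 171, 262])]
scene [ 612.8 -342.6] 4.1945805301943855 0.1146762879003499
scene red 149 [ 609.9 -344.4] 3.8514182947147226 0.31411504999350737
top [(0.7, [397, 171, 419, 195])]
top [ 621.7 -339.1] 38.55069193911859 0.3164084636614535
top red 138 [ 619.7 -339.6] -17.951616434735467 0.41812318283594563
```

View pics/c1.png

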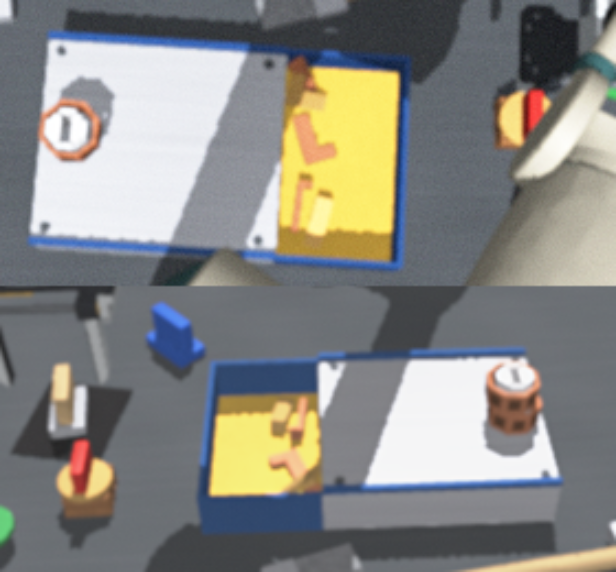

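>>> play_rows:
  translation:
    - [2.5,2,-45]
    - [2.5,2,-90]
    - [2.5,2,-125]
    - [2.5,2,-140]
    - [2.5,2,-147.5]
    - [2.5,2,-147.5]
    - [2.5,2,-147.5]
    - [2.5,2,-147.5]
  twist:
    - [0,0,4]
    - [0,0,4]
    - [0,0,4]
    - [0,0,4]
    - [0,0,4]
    - [0,0,4]
    - [0,0,4]
    - [0,0,4]

```text
clock: 32.2
tcp_pos: [0.6212, -0.3404, 0.0612]
orientation: [0.001, 1.0, 0.008, 0.002]
ft_force: [0.7, -0.8, -0.2]
grip_width: 0.0942
grip_force: 0.0
```

>>> play_rows:
  translation:
    - [0,0,0]
    - [0,0,0]
    - [0,0,0]
    - [0,0,0]
    - [0,0,0]
    - [0,0,0]
    - [0,0,0]
    - [0,0,0]
    - [0,0,0]
    - [0,0,0]
    - [0,0,0]
    - [0,0,0]
  twist:
    - [0,0,0]
    - [0,0,0]
    - [0,0,0]
    - [0,0,0]
    - [0,0,0]
    - [0,0,0]
    - [0,0,0]
    - [0,0,0]
    - [0,0,0]
    - [0,0,0]
    - [0,0,0]
    - [0,0,0]
  grip: 10
  grip_force: 35

```text
clock: 33.4
tcp_pos: [0.62, -0.3399, 0.059]
orientation: [0.0, 1.0, 0.008, 0.0]
ft_force: [0.1, 0.1, -1.3]
grip_width: 0.0158
grip_force: 34.8
```

Run:
```python
from look import *
import pickle
st()
F,D=pickle.load(open("d0.pkl","rb"))
for n in("top","scene"):
    f=F[n];h=cv2.cvtColor(f["color"],cv2.COLOR_RGB2HSV);m=((h[:,:,0]<8)|(h[:,:,0]>172))&(h[:,:,1]>150)&(h[:,:,2]>60)
    r=np.zeros_like(m);x=(slice(230,275),slice(140,180)) if n=="scene" else (slice(160,205),slice(390,435));r[x]=m[x]
    o=fit([(f,r.astype(float))],[M["key"][1]],.617,-.342,[-.3,0.1,.4],.030);print(n,"red",r.sum(),np.round(o.x[:2]*1e3,1),np.degrees(o.x[2]),o.fun)
```

```text
t 33.4 tcp [ 620.  -339.9   59. ] y-axis -89.07 tilt z [ 0. -0. -1.] F [ 0.1  0.1 -1.3] w 15.8 34.8 j [-0.6   0.58  1.42 -0.    1.15  0.96]
top red 188 [ 619.5 -341.6] -7.721998454272533 0.2408458295025837
scene red 175 [ 609.9 -345.1] 1.2291651505742325 0.22207616882194103
```

Run:
```python
from look import *
T=arm.grab_frame("top");S=arm.grab_frame("scene")
from scipy.ndimage import center_of_mass as com
for n,f,reg in(("top",T,(slice(168,208),slice(180,222))),("scene",S,(slice(195,245),slice(330,372)))):
    m=np.zeros((420,560),np.uint8);m[reg]=copper(f)[reg]
    h=fill(m);print(n,m.sum(),h.sum())
    o=fit([(f,h)],[octo] if n=="top" else [cyl(30/np.cos(np.pi/8),-30,30,8,np.pi/8)],.583,.170,[-.05],.09);print(" ring",np.round(o.x[:2]*1e3,1),round(np.degrees(o.x[2]),1),round(o.fun,3))
    g=f["color"].astype(float).mean(2)
    c=proj(f,[[.583,.170,.124]])[0];ys,xs=np.mgrid[0:420,0:560];d=np.hypot(xs-c[0],(ys-c[1])*(1 if n=="top" else 1.7))
    w=np.where(d<(8.5 if n=="top" else 7.5),np.clip(225-g,0,None),0)
    r=com(w);print(" slot px",np.round(r[::-1],2),"world",np.round(pix2w(f,[r[::-1]],.122)*1e3,1))
    mo=np.cov(np.vstack([xs[w>20],ys[w>20]]),aweights=w[w>20]);print(np.sqrt(np.diag(mo)),w.sum())
```

```text
top 206 601.0
 ring [585.8 168.9] 3.7 0.058
 slot px [199.3  188.04] world [[583.1 171.6 122. ]]
[1.04437146 3.03342454] 3163.6666666666674
scene 416 635.0
 ring [581.9 170.7] -5.7 0.123
 slot px [353.87 205.29] world [[578.2 170.8 122. ]]
[0.88617133 1.63527994] 913.0000000000001
```

>>> play_rows:
  translation:
    - [0,0,20]
    - [0,0,60]
    - [0,0,105]
    - [0,0,143]
    - [-3,45,143]
    - [-6,90,143]
    - [-10,135,143]
    - [-13,180,143]
    - [-17,225,143]
    - [-20,270,143]
    - [-23,315,143]
    - [-26,360,143]
    - [-29,405,143]
    - [-32,450,143]
    - [-36,495,143]
    - [-36,511,143]
    - [-36,511,143]
    - [-36,511,143]
    - [-36,511,143]
  twist:
    - [0,0,0]
    - [0,0,0]
    - [0,0,0]
    - [0,0,0]
    - [0,0,-4]
    - [0,0,-4]
    - [0,0,-4]
    - [0,0,-4]
    - [0,0,-4]
    - [0,0,-4]
    - [0,0,-4]
    - [0,0,-4]
    - [0,0,-4]
    - [0,0,-4]
    - [0,0,-4]
    - [0,0,-4]
    - [0,0,-4]
    - [0,0,-4]
    - [0,0,-4]

```text
clock: 35.4
tcp_pos: [0.584, 0.1696, 0.2018]
orientation: [0.001, 1.0, -0.028, -0.0]
ft_force: [0.6, -0.5, -1.3]
grip_width: 0.0158
grip_force: 34.8
```

Run:
```python
from look import *
s=st();x,y,z=s["tcp_pos"];z-=.029
T=arm.grab_frame("top");S=arm.grab_frame("scene")
f=S
for n,f in(("scene",S),("top",T)):
    d=arm.cut_out(f,"key");c=proj(f,[[x,y,z]])[0]
    for q in d:
        b=q["box"]
        if abs((b[0]+b[2])/2-c[0])<25 and abs((b[1]+b[3])/2-c[1])<30:
            o=fit([(f,q["mask"].astype(float))],M["key"],x,y,[-.05],z);print(n,b,"key in air",np.round(o.x[:2]*1e3,1),round(np.degrees(o.x[2]),1),round(o.fun,3))
    print(n,"proj key",c,"slot dark", proj(f,[[.584,.171,.124]])[0])
cT=proj(T,[[x,y,.13]])[0].astype(int);cS=proj(S,[[x,y,.14]])[0].astype(int)
v=np.hstack([f["color"][c[1]-40:c[1]+40,c[0]-40:c[0]+40] for f,c in((T,cT),(S,cS))])
cv2.imwrite("pics/c2.png",cv2.resize(v,None,fx=5,fy=5,interpolation=cv2.INTER_CUBIC)[:,:,::-1])
```

```text
t 35.4 tcp [584.  169.6 201.8] y-axis -93.17 tilt z [-0.    -0.001 -1.   ] F [ 0.6 -0.5 -1.3] w 15.8 34.8 j [ 0.17  0.34  1.46 -0.    1.35  1.8 ]
scene [342.0, 176.3, 368.9, 199.3] key in air [581.1 167.1] -18.3 0.207
scene proj key [356.15803679 191.39441261] slot dark [354.54468732 206.14632502]
top [194.1, 172.4, 209.1, 195.9] key in air [578.  160.6] -53.6 0.787
top proj key [196.29091241 183.23003887] slot dark [199.44088668 187.48476784]
```

View pics/c2.png

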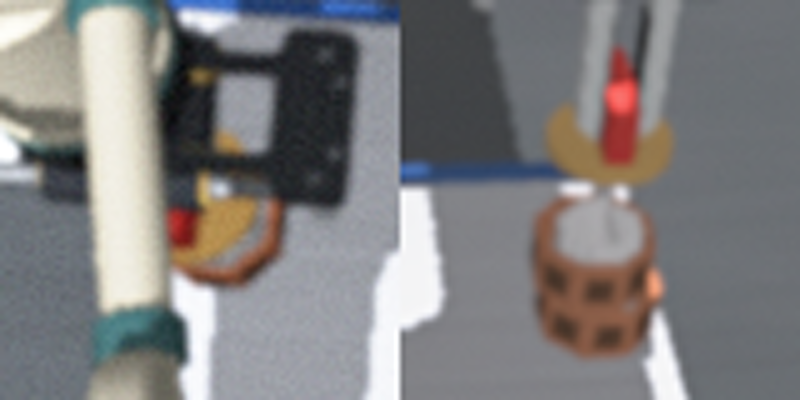

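>>> play_rows:
  translation:
    - [0,1,-10]
    - [0,1,-18]
    - [0,1,-24]
    - [0,1,-27]
    - [0,1,-29]
    - [0,1,-31]
    - [0,1,-33]
    - [0,1,-33]
  twist:
    - [0,0,0]
    - [0,0,0]
    - [0,0,0]
    - [0,0,0]
    - [0,0,0]
    - [0,0,0]
    - [0,0,0]
    - [0,0,0]

```text
clock: 36.4
tcp_pos: [0.5839, 0.1723, 0.1689]
orientation: [0.0, 1.0, -0.027, -0.0]
ft_force: [-0.1, 0.1, -1.5]
grip_width: 0.0159
grip_force: 34.8
```

>>> play_rows:
  translation:
    - [0,0,-3]
    - [0,0,-6]
    - [0,0,-9]
    - [0,0,-11]
    - [0,0,-13]
    - [0,0,-14]
    - [0,0,-14]
  twist:
    - [0,0,0]
    - [0,0,0]
    - [0,0,0]
    - [0,0,0]
    - [0,0,0]
    - [0,0,0]
    - [0,0,0]

```text
clock: 37.1
tcp_pos: [0.5839, 0.1723, 0.1548]
orientation: [0.0, 1.0, -0.027, -0.0]
ft_force: [-0.2, 0.1, -2.9]
grip_width: 0.0157
grip_force: 34.8
```

>>> play_rows:
  translation:
    - [0,0,-1]
    - [0,0,-1.5]
    - [0,0,-2]
    - [0,0,-2.5]
    - [0,0,-2.5]
    - [0,0,-2.5]
  twist:
    - [0,0,0]
    - [0,0,0]
    - [0,0,0]
    - [0,0,0]
    - [0,0,0]
    - [0,0,0]

```text
clock: 37.7
tcp_pos: [0.584, 0.1723, 0.153]
orientation: [-0.0, 1.0, -0.027, 0.0]
ft_force: [-1.2, -0.3, 1.7]
grip_width: 0.0158
grip_force: 34.8
```

>>> play_rows:
  translation:
    - [0,0,0.5]
    - [0,0,0.5]
    - [0,0,0.5]
    - [0,0,0.5]
    - [0,0,0.5]
    - [0,0,0.5]
    - [0,0,0.5]
  twist:
    - [0,0,6]
    - [0,0,12]
    - [0,0,18]
    - [0,0,24]
    - [0,0,30]
    - [0,0,36]
    - [0,0,36]

```text
clock: 38.4
tcp_pos: [0.5841, 0.1723, 0.153]
orientation: [0.0, 0.959, 0.283, 0.0]
ft_force: [0.1, 0.4, -0.5]
grip_width: 0.0157
grip_force: 34.8
```

>>> play_rows:
  translation:
    - [0,0,0]
    - [0,0,0]
    - [0,0,0]
    - [0,0,0]
    - [0,0,0]
    - [0,0,0]
    - [0,0,0]
    - [0,0,0]
    - [0,0,0]
    - [0,0,0]
    - [0,0,0]
  twist:
    - [0,0,7]
    - [0,0,14]
    - [0,0,21]
    - [0,0,28]
    - [0,0,35]
    - [0,0,42]
    - [0,0,49]
    - [0,0,54]
    - [0,0,54]
    - [0,0,54]
    - [0,0,54]

```text
clock: 39.5
tcp_pos: [0.5835, 0.1726, 0.153]
orientation: [-0.0, 0.727, 0.687, -0.0]
ft_force: [-2.6, 0.9, 1.3]
grip_width: 0.0157
grip_force: 34.8
```

```bash
python3 -c "
from st import *
st()"
```

```text
t 39.5 tcp [583.5 172.6 153. ] y-axis -3.2 tilt z [-0.001  0.001 -1.   ] F [-2.6  0.9  1.3] w 15.7 34.8 j [0.17 0.37 1.54 0.   1.24 0.23]
```

>>> play_rows:
  translation:
    - [0,0,0]
    - [0,0,0]
    - [0,0,0]
    - [0,0,0]
    - [0,0,0]
    - [0,0,30]
    - [0,0,70]
    - [0,0,110]
    - [-50,-50,130]
    - [-100,-100,130]
    - [-120,-150,130]
    - [-140,-200,130]
    - [-140,-200,130]
  twist:
    - [0,0,0]
    - [0,0,0]
    - [0,0,0]
    - [0,0,0]
    - [0,0,0]
    - [0,0,0]
    - [0,0,0]
    - [0,0,0]
    - [0,0,0]
    - [0,0,0]
    - [0,0,0]
    - [0,0,0]
    - [0,0,0]
  grip: 94

```text
clock: 40.8
tcp_pos: [0.4427, -0.029, 0.2834]
orientation: [0.001, 0.725, 0.688, 0.0]
ft_force: [-0.1, 0.1, -0.2]
grip_width: 0.0941
grip_force: 0.0
```

Run:
```python
from look import *
st()
T=arm.grab_frame("top");S=arm.grab_frame("scene")
for f,n in((S,"scene"),(T,"top")):
    print(n,[(round(float(q["p"]),2),[int(v) for v in q["box"]]) for q in arm.cut_out(f,"scraper")])
    for q in arm.cut_out(f,"scraper"):
        b=q["box"]
        if (n=="scene" and b[0]<170) or (n=="top" and b[0]>400):
            o=fit([(f,q["mask"].astype(float))],M["scraper"],.465,-.384,[.1],.003);print("scraper",np.round(o.x,3),round(o.fun,3))
cv2.imwrite("pics/d1.png",cv2.resize(np.vstack([T["color"][140:255,170:450],S["color"][165:295,120:400]]),None,fx=2.3,fy=2.3)[:,:,::-1])
```

```text
t 40.8 tcp [442.7 -29.  283.4] y-axis -3.02 tilt z [ 0.001 -0.001 -1.   ] F [-0.1  0.1 -0.2] w 94.1 0.0 j [-0.22  0.04  1.64 -0.    1.46 -0.17]
scene [(0.81, [142, 201, 160, 233]), (0.61, [188, 169, 213, 202]), (0.43, [205, 192, 376, 277])]
scraper [ 0.465 -0.386  0.094] 0.091
top [(0.95, [415, 228, 441, 262]), (0.56, [355, 277, 389, 314])]
scraper [ 0.467 -0.382  0.062] 0.066
```

View pics/d1.png

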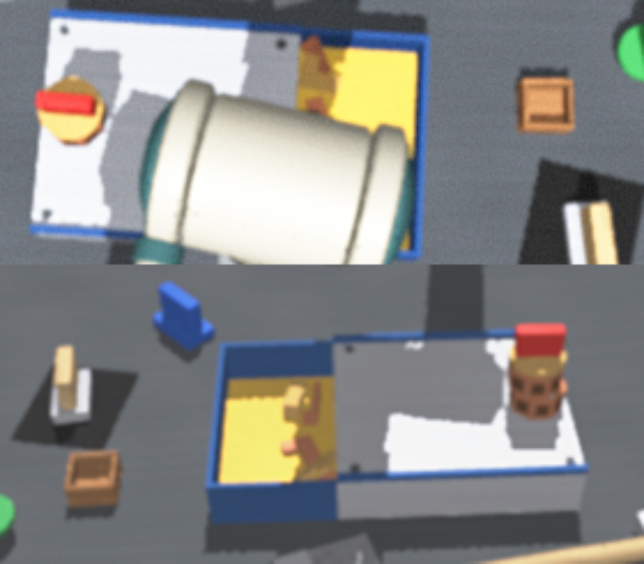

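The last picture shows the key's red bar square across the slot at (65,102). Both collars are home, the scraper is on its mat at (590,235), and the offcuts are in the tray. The robot is clear of everything.

```bash
python3 -c "
from station import arm
print(arm.finish_job())"
```

```text
the job is handed in; nothing more can be done
None
```

The job is handed in at about 41 s on the clock. In the last pictures the offcuts I could see were in the tray (the arm hid part of it from above; all five had shown there just after the wipe), both collars were down on the mandrel, the key was locked across the slot and the scraper was on its mat; no verdict came back.

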